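# Seat the well block against both stops of the warming plate and hold it

### The job

Two aluminium blocks of the same size stand on the bench: lift the one with the single large round well and set it down gently, not dropped, on the black warming plate, a centimetre or two clear of both steel stops. Then slide it along the plate into the corner, its long side flush against the long stop and its end flush against the short stop, and finish while still holding it there with the gripper, flat on the plate and pressed firmly against both stops at once, so that a colleague can fasten it. Leave everything else where it is.

Things in the scene. Friction and masses are not known exactly. Their poses are not given: they have to be found in the camera images.
- well_block: the block to seat: plain aluminium, 70 (x) x 48 (y) x 50 (z) mm, mass 0.3 to 0.5 kg, with one round well 36 mm across and 16 mm deep in the middle of its top; it stands upright on the bench. Origin: centre of its underside; x along its 70 mm length, z up. Either way round is the same
- tube_block: the other aluminium block, same size, with eight 10 mm holes (two rows of four) in its top; bystander, loose. Origin: centre of its underside, x along its length
- warm_plate: black warming plate on the bench, fixed, 270 (x) x 230 (y) mm, its flat, smooth top (sliding friction about 0.3) 45 mm above the bench; a small display on its -x front. Origin: centre of its underside, on the bench; its x axis points away from the robot (yawed by up to about 25 degrees), y to the left. A small dish stands in its -x, -y corner
- corner (a point): point on the plate's top surface (45 mm above the bench) where the inner faces of the two stops would meet: 60 mm in x and 50 mm in y from the plate's centre, axes parallel to the plate's. The free space for the block is on its -x and -y side; seated, the block's centre lies at -35 mm in x and -24 mm in y from it, its length along the plate's x
- long_stop: fixed steel rail on the plate, 85 mm long in the plate's x, 12 mm thick in y, 15 mm high; its inner face looks to the plate's -y, and the block's long side goes against it. It ends 8 mm short of the corner. Origin: centre of its underside
- short_stop: fixed steel rail on the plate, 50 mm long in the plate's y, 12 mm thick in x, 15 mm high; its inner face looks to the plate's -x, and the block's 48 mm end goes against it. It ends 8 mm short of the corner. Both stops are rigid and polished (friction about 0.3). Origin: centre of its underside
- small_dish: closed clear culture dish, 38 mm across, 10 mm high, loose, on the warming plate 108 mm in -x and 88 mm in -y from its centre; bystander. Origin: centre of its underside
- large_dish: closed clear culture dish, 63 mm across, 14 mm high, loose on the bench; bystander. Origin: centre of its underside
- objective_tall: steel microscope objective standing on the bench, 32 mm across, 54 mm high, loose; bystander. Origin: centre of its underside
- objective_short: steel microscope objective standing on the bench, 32 mm across, 38 mm high, loose; bystander. Origin: centre of its underside
- medium_bottle: clear bottle with a blue cap, 52 mm across, 110 mm high, loose on the bench at the robot's right; bystander. Origin: centre of its underside
Mind the look-alikes: they are no part of the job. What is shaped like the well_block but orange is not meant.

How it is judged:
By the outcome, as a careful person would: the job done as asked, in the order asked, and still so for the second after the job is handed in, while the arm keeps its last pose, push and grip.
It also fails if it takes over 64 s, if anything falls off the work surface, if the arm or the gripper's body presses on something with over 40 N, if the wrist force passes 120 N, or if a joint passes its speed limit or range.

### The arm

A 6-joint arm with a two-finger parallel gripper is mounted at the origin on the work surface. World frame = base frame: x ahead of the robot, y to its left, z up, the work surface at z = 0. Lengths are in m, angles in degrees, forces in N, time in s.
With the tool pointing down it reaches from about 0.275 to 0.775 m from the base axis. Payload 14.6 kg.
Tool frame: the origin (TCP) lies on the front face of the gripper's body, between the roots of the fingers; the fingertips stand 73 mm ahead of it and the grasp point (between the pads) lies 54 mm ahead of it; z points along the fingers, y is the line along which they close (so a half turn about z gives the same grasp; the last joint's range is limited). The gripper opens to 85 mm and grips with 20 to 120 N. Pads are 22 mm wide; open, the fingers measure 114 mm over their backs; the gripper's body (76 mm by 85 mm) begins 54 mm behind the grasp point. The pads swing forward as they close: fully open they stand 13 mm farther back than shut.
Start: joints at [-79.143, 15.075, -2.767, 72.158, 0, 81.102], TCP at [0.177, -0.494, 0.304] pointing down, gripper open.
Joint ranges: [-151.79, 151.79], [-50.71, 97.33], [-67.44, 78.34], [-121.81, 120.89], [-77.56, 73.72], [-180, 180]. Speed limits (degrees/s): [108.29, 108.29, 147.25, 159.86, 180, 180].

### API

Orientations are given as a 3x3 rotation matrix whose columns are the frame's x, y, z axes.
In Python, from plant import arm, optics gives the robot as it stands.
- The arm moves only by the tool step_arm, never from a script. Its argument "commands" is a list of rows, each an object of numbers: "dx", "dy", "dz": the shift along the tool's x, y, z in cm; "spin": the turn about the tool's z in rad. In form: [{"dx": .., "dy": .., "dz": .., "spin": ..}, ...]. A call has 1 to 20 rows; each row shifts and turns the commanded pose from where the row before left it, along the tool's axes as they then stand; what a row does not reach is not made up. A row lasts 1/10 s, in which the tool goes at most 50 mm and 8.59 degrees, less where a joint would pass 70% of its speed; a pose out of reach is approached as far as the arm can. A call with a gripper value outside its range is refused whole. "hand" is the opening, from 0 (shut) to 1 (fully open), set as the call begins (left out, the last holds). The fingers move at their own pace and stop on an object; "newtons" is the grip in N (left out, the last holds). Time passes only in rows, so rows that do not move let the fingers close. It gives the time, the measured TCP pose, the force, the opening and the grip force at its end, in the units of the state.
- arm.get_state(): the state, without advancing time (a new reading comes with each control period).
- optics.capture(name): name is "scene" or "top" or "wrist"; returns the picture (400x640x3 uint8, red, green, blue); there is no depth.
- optics.camera_model(name): a dict with "fovy" (degrees; the focal length in pixels is half the picture's height over the tangent of half this angle, whatever the lens; pixels are square), "cx", "cy" (the principal point, pixels), "origin" and "attitude" of the camera in the world; the wrist camera has in their place "T_tool_cam" (4x4, takes a point from camera to tool coordinates, whose origin is the TCP and whose axes are the flange's). Camera axes: x right, y up, looking along -z (the intrinsics and any distortion apply to the point x, -y, -z); pixel columns grow to the right and rows downward; lengths in m; the calibration is good to about 2 mm. A picture is of the moment at which its call begins: read the wrist's pose just before it. camera_model takes no time and is no camera call.
- arm.hand_in(): hands the job in; it is judged then, once.
The state is a dict: "time": time; "qpos": joint angles; "qd": joint speeds; "tau": joint torques, N m; "ee_pos": TCP position; "tool_rot": TCP orientation; "wrist_force": force on the tool from outside, world axes, zero at the start; "ft_torque": the same for the moment, N m; "opening": finger opening in m; "grip_force": force on a finger pad.
Only numpy, scipy, OpenCV 4.12 (cv2) and the standard library are available. Lean on these libraries where they do the work, as an engineer would, in place of code of your own. Each camera call takes 0.05 s, during which the arm holds its last target. There are 200 camera calls.

## Working session

There is one attempt and no reset: what is moved stays moved. The work goes in short steps, Python scripts to look and compute and a tool call to move; the robot and the scene stay as the last step left them, time stands still between calls to the robot, and variables do not carry over. Pictures are saved under pics/ and viewed, at most 10 in all, crops included, and the job is handed in when it is done.

Besides the shell and the picture viewer there is one more tool, called after "Emit:" as name([rows], argument=value, ...), one row to a line, values as JSON. step_arm: Moves the arm, as the interface text tells. Its arguments: {"type":"object","properties":{"commands":{"type":"array"},"hand":{"type":"number"},"newtons":{"type":"number"}},"required":["commands"]}

```bash
mkdir -p pics; python3 - <<'E'
from plant import arm, optics
import cv2
for n in ("top","scene"):
    cv2.imwrite(f"pics/{n}0.png",optics.capture(n)[:,:,::-1]); print(n,optics.camera_model(n))
print(optics.camera_model("wrist")); s=arm.get_state(); print(s)
E
```

```text
top {'fovy': 48.27133486735553, 'cx': 316.76698962941856, 'cy': 199.53257432593182, 'origin': array([ 0.33985779, -0.12565973,  1.15164609]), 'attitude': array([[-0.00403084,  0.98423663, -0.17681066],
       [-0.99998322, -0.00470295, -0.00338237],
       [-0.00416059,  0.17679406,  0.98423907]])}
scene {'fovy': 45.25706528820693, 'cx': 322.1604091327263, 'cy': 204.268256497847, 'origin': array([1.40598704, 0.1362632 , 0.95762866]), 'attitude': array([[-2.70426101e-01, -6.80366175e-01,  6.81154602e-01],
       [ 9.62740649e-01, -1.90809619e-01,  1.91630194e-01],
       [-4.07852238e-04,  7.07597030e-01,  7.06616075e-01]])}
{'fovy': 59.20152171961671, 'cx': 323.60691085692173, 'cy': 189.98931223470316, 'T_tool_cam': array([[ 3.65701433e-04,  9.52088465e-01,  3.05822532e-01,
         7.88541878e-02],
       [ 9.99999779e-01, -1.78416732e-04, -6.40347978e-04,
        -3.40580559e-05],
       [-5.55104067e-04,  3.05822698e-01, -9.52088320e-01,
        -6.98515552e-02],
       [ 0.00000000e+00,  0.00000000e+00,  0.00000000e+00,
         1.00000000e+00]])}
{'time': 0.1, 'qpos': array([-7.91433694e+01,  1.50970822e+01, -2.79936426e+00,  7.21586244e+01,
        6.71867103e-04,  8.11014561e+01]), 'qd': array([ 0.08131227, -0.00918614,  0.16682924, -0.02593381, -0.02530812,
       -0.01580886]), 'tau': array([ 2.96794286e-03, -6.38578320e+01,  3.85064292e+01,  1.01004264e-02,
       -1.47238006e-04,  1.78659894e-05]), 'ee_pos': array([ 0.17741118, -0.49393289,  0.30346909]), 'tool_rot': array([[ 9.41145509e-01,  3.38001630e-01, -1.69521660e-04],
       [ 3.38001635e-01, -9.41145047e-01,  9.46173548e-04],
       [ 1.60263731e-04, -9.47785584e-04, -9.99999538e-01]]), 'wrist_force': array([ 0.76767051, -0.65664766,  0.51404564]), 'ft_torque': array([ 3.08431112e-02, -3.71432637e-02, -4.47149433e-05]), 'grip_force': 0.0, 'opening': 0.08539526497666729}
```

View pics/top0.png

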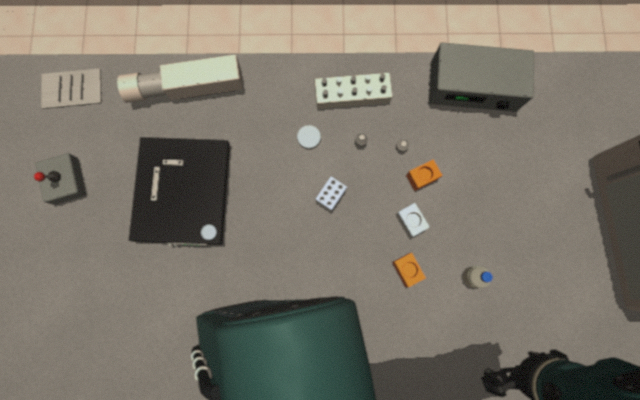

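View pics/scene0.png

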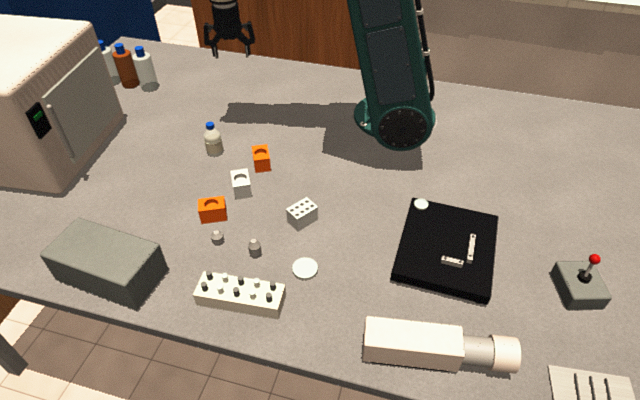

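The top view shows the silver block with a single well at (413,220). The look-alikes are orange, at (425,175) and (409,270), and the eight-hole block is at (331,193). The plate is at about (180,190), with the long stop at (155,183) and the short stop at (172,162). I'll enlarge both areas to confirm.

```bash
cat > h.py <<'E'
import numpy as np, cv2
from plant import arm, optics
def ray(name,px,st=None):
    m=optics.camera_model(name); f=200/np.tan(np.radians(m['fovy']/2))
    d=np.array([(px[0]-m['cx'])/f,-(px[1]-m['cy'])/f,-1.])
    if name=='wrist':
        T=m['T_tool_cam']; R=st['tool_rot']
        return st['ee_pos']+R@T[:3,3], R@T[:3,:3]@d
    return m['origin'],m['attitude']@d
def pt(name,px,z,st=None):
    o,d=ray(name,px,st); return o+d*(z-o[2])/d[2]
def px(name,p,st=None):
    m=optics.camera_model(name); f=200/np.tan(np.radians(m['fovy']/2))
    if name=='wrist':
        T=m['T_tool_cam']; o=st['ee_pos']+st['tool_rot']@T[:3,3]; R=st['tool_rot']@T[:3,:3]
    else: o,R=m['origin'],m['attitude']
    c=R.T@(np.array(p)-o); return np.array([m['cx']+f*c[0]/-c[2], m['cy']-f*c[1]/-c[2]])
E
python3 - <<'E'
import cv2,numpy as np
from h import *
a=cv2.imread("pics/top0.png")
c1=cv2.resize(a[195:245,388:438],(400,400),interpolation=cv2.INTER_CUBIC)
c2=cv2.resize(a[130:255,122:247],None,fx=3.2,fy=3.2,interpolation=cv2.INTER_CUBIC)
cv2.imwrite("pics/crop0.png",np.hstack([c1,c2]))
print(pt("top",(413,218),.05))
for p in [(142,138),(229,141),(223,245),(130,241)]: print(pt("top",p,.045))
E
```

```text
[ 0.48995598 -0.36100138  0.05      ]
[0.70256962 0.32966822 0.045     ]
[0.69328533 0.10413229 0.045     ]
[0.42539516 0.11075837 0.045     ]
[0.43630673 0.34210859 0.045     ]
```

View pics/crop0.png

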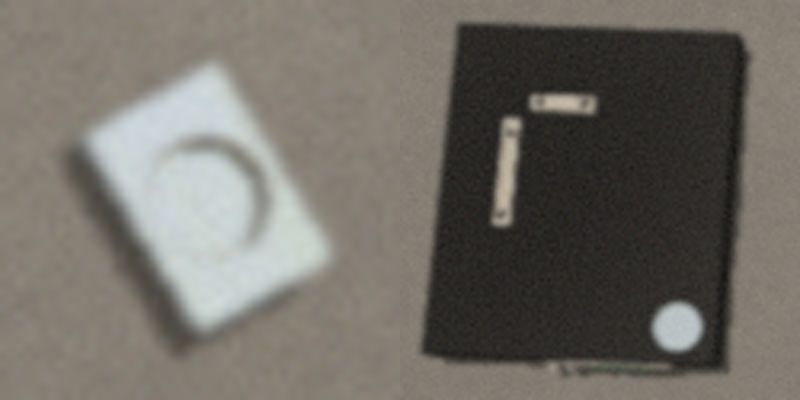

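The crop confirms it: the plain silver block with a single large well is at (413,220), and the orange ones are not meant. Next I'll measure its corners, the plate and the stops.

```bash
cat >> h.py <<'E'
def rect(P):
    P=np.array(P)[:,:2].astype(np.float32); c,s,a=cv2.minAreaRect(P); return c,s,a
def yaw(R): return np.degrees(np.arctan2(R[1,0],R[0,0]))
def togo(xyz,psi=None):
    s=arm.get_state(); d=s['tool_rot'].T@(np.array(xyz)-s['ee_pos'])*100
    t=(s['tool_rot'][:2,0]); 
    print("dxyz cm",d.round(2), "spin", None if psi is None else round(-np.radians((psi-yaw(s['tool_rot'])+180)%360-180),3))
E
python3 - <<'E'
from h import *
B=[pt("top",(388+u/8-.5,195+v/8-.5),.05) for u,v in [(215,62),(83,140),(200,335),(332,258)]]
print(np.round(B,3)); print("c",np.mean(B,0),[np.linalg.norm(B[i]-B[(i+1)%4]) for i in range(4)])
for i,j in [(2,1),(3,0)]:
    d=B[j]-B[i]; print(np.degrees(np.arctan2(d[1],d[0])))
q=lambda u,v,z:pt("top",(122+(u-400)/3.2-.3,130+v/3.2-.3),z)
P=[q(*c,.045) for c in [(458,24),(738,33),(722,361),(422,352)]]
print(np.round(P,4),np.mean(P,0))
L=[q(*c,.06) for c in [(503,117),(522,117),(511,226),(491,226)]]
S=[q(*c,.06) for c in [(530,94),(596,96),(596,114),(530,111)]]
for X in (L,S): print(np.round(X,4),np.mean(X,0))
togo([*np.mean(B,0)[:2],.25])
E
```

```text
[[ 0.53  -0.366  0.05 ]
 [ 0.505 -0.324  0.05 ]
 [ 0.444 -0.358  0.05 ]
 [ 0.468 -0.4    0.05 ]]
c [ 0.48675731 -0.36190155  0.05      ] [np.float64(0.04873961545098457), np.float64(0.06977016069083067), np.float64(0.04808911898939025), np.float64(0.07030666755435003)]
29.051208458910903
28.526925146121098
[[0.7048 0.3354 0.045 ]
 [0.696  0.1085 0.045 ]
 [0.4316 0.1126 0.045 ]
 [0.4395 0.3459 0.045 ]] [0.56795617 0.22562705 0.045     ]
[[0.6232 0.2886 0.06  ]
 [0.6231 0.2736 0.06  ]
 [0.5359 0.2771 0.06  ]
 [0.5359 0.2927 0.06  ]] [0.57952903 0.28299427 0.06      ]
[[0.6418 0.2684 0.06  ]
 [0.6399 0.216  0.06  ]
 [0.6253 0.2153 0.06  ]
 [0.628  0.2676 0.06  ]] [0.63373415 0.24182649 0.06      ]
dxyz cm [33.58 -1.97  5.35] spin None
```

Emit:
step_arm([
  {"dx": 2.4,"dy": -0.14,"dz": 0.38},
  {"dx": 2.4,"dy": -0.14,"dz": 0.38},
  {"dx": 2.4,"dy": -0.14,"dz": 0.38},
  {"dx": 2.4,"dy": -0.14,"dz": 0.38},
  {"dx": 2.4,"dy": -0.14,"dz": 0.38},
  {"dx": 2.4,"dy": -0.14,"dz": 0.38},
  {"dx": 2.4,"dy": -0.14,"dz": 0.38},
  {"dx": 2.4,"dy": -0.14,"dz": 0.38},
  {"dx": 2.4,"dy": -0.14,"dz": 0.38},
  {"dx": 2.4,"dy": -0.14,"dz": 0.38},
  {"dx": 2.4,"dy": -0.14,"dz": 0.38},
  {"dx": 2.4,"dy": -0.14,"dz": 0.38},
  {"dx": 2.4,"dy": -0.14,"dz": 0.38},
  {"dx": 2.4,"dy": -0.14,"dz": 0.38},
], hand=0.8)

```text
$.commands[0]: bad value
```

Emit:
step_arm([
  {"spin": -0.14},
  {"spin": -0.14},
  {"spin": -0.14},
  {"spin": -0.14},
  {"spin": -0.14},
  {"spin": -0.14},
  {"spin": -0.14},
  {"spin": -0.14},
  {"spin": -0.14},
  {"spin": -0.14},
  {"spin": -0.14},
  {"spin": -0.14},
  {"spin": -0.14},
  {"spin": -0.14},
  {"spin": -0.14},
  {"spin": -0.14},
  {"spin": -0.14},
  {"spin": -0.14},
  {"spin": -0.14},
  {"spin": -0.14},
])

```text
$.commands[0]: bad value
```

Emit:
step_arm([
  {"spin": -0.14},
  {"spin": -0.14},
  {"spin": -0.14},
  {"spin": -0.08},
  {},
])

```text
$.commands[0]: bad value
```

```bash
python3 - <<'E'
from h import *
s=arm.get_state(); im=optics.capture("wrist"); cv2.imwrite("pics/w1.png",im[:,:,::-1])
np.save("w1.npy",np.r_[s['ee_pos'],s['tool_rot'].ravel()])
print(s['time'],s['ee_pos'],yaw(s['tool_rot']),s['qpos'].round(1),s['opening'])
E
```

```text
0.1 [ 0.17741118 -0.49393289  0.30346909] 19.755169810180185 [-79.1  15.1  -2.8  72.2   0.   81.1] 0.08539526497666729
```

View pics/w1.png

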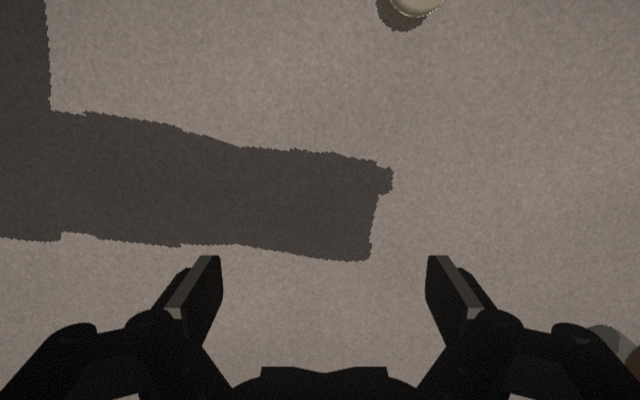

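The arm didn't move: every row was refused, so each row probably needs all four keys. This wrist view shows only bare bench, with the fingertips at (210,260) and (435,260).

Emit:
step_arm([
  {"dx": 2.4,"dy": -0.14,"dz": 0.38,"spin": 0},
  {"dx": 2.4,"dy": -0.14,"dz": 0.38,"spin": 0},
  {"dx": 2.4,"dy": -0.14,"dz": 0.38,"spin": 0},
  {"dx": 2.4,"dy": -0.14,"dz": 0.38,"spin": 0},
  {"dx": 2.4,"dy": -0.14,"dz": 0.38,"spin": 0},
  {"dx": 2.4,"dy": -0.14,"dz": 0.38,"spin": 0},
  {"dx": 2.4,"dy": -0.14,"dz": 0.38,"spin": 0},
  {"dx": 2.4,"dy": -0.14,"dz": 0.38,"spin": 0},
  {"dx": 2.4,"dy": -0.14,"dz": 0.38,"spin": 0},
  {"dx": 2.4,"dy": -0.14,"dz": 0.38,"spin": 0},
  {"dx": 2.4,"dy": -0.14,"dz": 0.38,"spin": 0},
  {"dx": 2.4,"dy": -0.14,"dz": 0.38,"spin": 0},
  {"dx": 2.4,"dy": -0.14,"dz": 0.38,"spin": 0},
  {"dx": 2.4,"dy": -0.14,"dz": 0.38,"spin": 0},
], hand=0.8)

```text
time: 1.55
ee_pos: [0.4879, -0.3615, 0.2503]
tool_rot: [[0.941, 0.338, -0.0], [0.338, -0.941, 0.0], [-0.0, -0.0, -1.0]]
wrist_force: [0.2, -0.4, -0.4]
opening: 0.0683
grip_force: 0.0
```

Emit:
step_arm([
  {"dx": 0,"dy": 0,"dz": 0,"spin": -0.14},
  {"dx": 0,"dy": 0,"dz": 0,"spin": -0.14},
  {"dx": 0,"dy": 0,"dz": 0,"spin": -0.14},
  {"dx": 0,"dy": 0,"dz": 0,"spin": -0.14},
  {"dx": 0,"dy": 0,"dz": 0,"spin": -0.14},
  {"dx": 0,"dy": 0,"dz": 0,"spin": -0.14},
  {"dx": 0,"dy": 0,"dz": 0,"spin": -0.14},
  {"dx": 0,"dy": 0,"dz": 0,"spin": -0.14},
  {"dx": 0,"dy": 0,"dz": 0,"spin": -0.14},
  {"dx": 0,"dy": 0,"dz": 0,"spin": -0.14},
  {"dx": 0,"dy": 0,"dz": 0,"spin": -0.14},
  {"dx": 0,"dy": 0,"dz": 0,"spin": -0.14},
  {"dx": 0,"dy": 0,"dz": 0,"spin": -0.14},
  {"dx": 0,"dy": 0,"dz": 0,"spin": -0.14},
  {"dx": 0,"dy": 0,"dz": 0,"spin": -0.14},
  {"dx": 0,"dy": 0,"dz": 0,"spin": -0.14},
  {"dx": 0,"dy": 0,"dz": 0,"spin": -0.14},
  {"dx": 0,"dy": 0,"dz": 0,"spin": -0.14},
  {"dx": 0,"dy": 0,"dz": 0,"spin": -0.14},
  {"dx": 0,"dy": 0,"dz": 0,"spin": -0.14},
])

```text
time: 3.55
ee_pos: [0.487, -0.362, 0.2504]
tool_rot: [[-1.0, -0.009, -0.0], [-0.009, 1.0, 0.0], [0.0, 0.0, -1.0]]
wrist_force: [-0.3, 0.1, -0.6]
opening: 0.068
grip_force: 0.0
```

Emit:
step_arm([
  {"dx": 0,"dy": 0,"dz": 0,"spin": -0.14},
  {"dx": 0,"dy": 0,"dz": 0,"spin": -0.14},
  {"dx": 0,"dy": 0,"dz": 0,"spin": -0.14},
  {"dx": 0,"dy": 0,"dz": 0,"spin": -0.08},
  {"dx": 0,"dy": 0,"dz": 0,"spin": 0},
  {"dx": 0,"dy": 0,"dz": 0,"spin": 0},
])

```text
time: 4.15
ee_pos: [0.487, -0.362, 0.2505]
tool_rot: [[-0.877, -0.48, -0.0], [-0.48, 0.877, 0.0], [0.0, 0.0, -1.0]]
wrist_force: [0.3, -0.5, -0.6]
opening: 0.0685
grip_force: 0.0
```

```bash
cat > shot.py <<'E'
import sys
from h import *
s=arm.get_state(); im=optics.capture("wrist"); n=sys.argv[1]; cv2.imwrite(f"pics/{n}.png",im[:,:,::-1])
np.savez(n+".npz",ee_pos=s['ee_pos'],tool_rot=s['tool_rot'])
print(s['time'],s['ee_pos'],yaw(s['tool_rot']),s['qpos'].round(1),s['opening'],s['wrist_force'].round(1))
E
python3 shot.py w2
```

```text
4.15 [ 0.48700068 -0.36204359  0.25049724] -151.31929174173104 [-44.3  24.2   2.9  68.7  -0.  -73. ] 0.06852729564790798 [ 0.3 -0.5 -0.6]
```

View pics/w2.png

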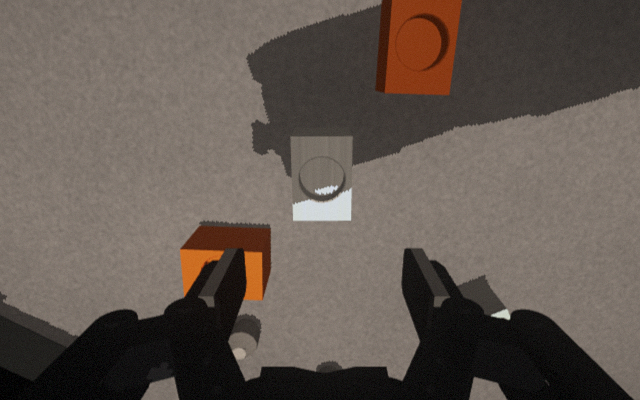

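The block's top corners in the wrist view are (291,136), (353,136), (352,221) and (292,221), almost square to the tool. An orange look-alike at (226,265) is close to the left finger, so I'll compute its clearance.

```bash
python3 - <<'E'
from h import *
s=np.load("w2.npz")
B=np.array([pt("wrist",p,.05,s) for p in [(291,136),(353,136),(352,220.5),(292,220.5)]])
print(B.round(4),B.mean(0),[np.linalg.norm(B[i]-B[(i+1)%4]).round(4) for i in range(4)])
for i,j in [(3,0),(2,1)]: d=B[i]-B[j]; print(np.degrees(np.arctan2(d[1],d[0])))
O=np.array([pt("wrist",p,.05,s) for p in [(182,249),(264,252),(261,300),(184,292)]])
f=lambda P:((P-B.mean(0))@s['tool_rot'])[:,:2]*1000
print("orange tool mm",f(O).round()); print("block",f(B).round(1)); 
togo([*B.mean(0)[:2],.098])
E
```

```text
[[ 0.4687 -0.4007  0.05  ]
 [ 0.4458 -0.3589  0.05  ]
 [ 0.507  -0.3243  0.05  ]
 [ 0.5309 -0.368   0.05  ]] [ 0.48810749 -0.36301049  0.05      ] [np.float64(0.0477), np.float64(0.0703), np.float64(0.0498), np.float64(0.0703)]
27.747718724607605
29.49473179008168
orange tool mm [[ -61. -120.]
 [ -64.  -50.]
 [-112.  -55.]
 [-104. -123.]]
block [[ 35.1 -23.8]
 [ 35.1  23.9]
 [-35.1  24.9]
 [-35.1 -24.9]]
dxyz cm [-0.05 -0.14 15.25] spin None
```

Emit:
step_arm([
  {"dx": -0.05,"dy": -0.14,"dz": 0,"spin": 0},
  {"dx": 0,"dy": 0,"dz": 1.7,"spin": 0},
  {"dx": 0,"dy": 0,"dz": 1.7,"spin": 0},
  {"dx": 0,"dy": 0,"dz": 1.7,"spin": 0},
  {"dx": 0,"dy": 0,"dz": 1.7,"spin": 0},
  {"dx": 0,"dy": 0,"dz": 1.7,"spin": 0},
  {"dx": 0,"dy": 0,"dz": 1.7,"spin": 0},
  {"dx": 0,"dy": 0,"dz": 1.5,"spin": 0},
  {"dx": 0,"dy": 0,"dz": 1.5,"spin": 0},
  {"dx": 0,"dy": 0,"dz": 1.2,"spin": 0},
  {"dx": 0,"dy": 0,"dz": 1.0,"spin": 0},
  {"dx": 0,"dy": 0,"dz": 0.75,"spin": 0},
  {"dx": 0,"dy": 0,"dz": 0,"spin": 0},
  {"dx": 0,"dy": 0,"dz": 0,"spin": 0},
])

```text
time: 5.6
ee_pos: [0.4883, -0.3632, 0.0895]
tool_rot: [[-0.876, -0.482, 0.0], [-0.482, 0.876, -0.0], [-0.0, -0.0, -1.0]]
wrist_force: [0.6, -0.5, -0.3]
opening: 0.0685
grip_force: 0.0
```

Emit:
step_arm([
  {"dx": 0,"dy": 0,"dz": 0,"spin": 0},
  {"dx": 0,"dy": 0,"dz": 0,"spin": 0},
  {"dx": 0,"dy": 0,"dz": 0,"spin": 0},
  {"dx": 0,"dy": 0,"dz": 0,"spin": 0},
  {"dx": 0,"dy": 0,"dz": 0,"spin": 0},
  {"dx": 0,"dy": 0,"dz": 0,"spin": 0},
  {"dx": 0,"dy": 0,"dz": 0,"spin": 0},
  {"dx": 0,"dy": 0,"dz": 0,"spin": 0},
], hand=0, newtons=60)

```text
time: 6.4
ee_pos: [0.4884, -0.3633, 0.09]
tool_rot: [[-0.876, -0.482, 0.001], [-0.482, 0.876, -0.001], [-0.0, -0.001, -1.0]]
wrist_force: [-1.5, 0.2, 6.4]
opening: 0.0473
grip_force: 63.1
```

Emit:
step_arm([
  {"dx": 0,"dy": 0,"dz": -0.5,"spin": 0},
  {"dx": 0,"dy": 0,"dz": -1,"spin": 0},
  {"dx": 0,"dy": 0,"dz": -1.5,"spin": 0},
  {"dx": 0,"dy": 0,"dz": -2,"spin": 0},
  {"dx": 0,"dy": 0,"dz": -2,"spin": 0},
  {"dx": 0,"dy": 0,"dz": -2,"spin": 0},
  {"dx": 0,"dy": 0,"dz": -2,"spin": 0},
  {"dx": 0,"dy": 0,"dz": -2,"spin": 0},
  {"dx": 0,"dy": 0,"dz": -1.5,"spin": 0},
  {"dx": 0,"dy": 0,"dz": -1,"spin": 0},
  {"dx": 0,"dy": 0,"dz": -0.5,"spin": 0},
  {"dx": 0,"dy": 0,"dz": 0,"spin": 0},
  {"dx": 0,"dy": 0,"dz": 0,"spin": 0},
])

```text
time: 7.7
ee_pos: [0.488, -0.3629, 0.2486]
tool_rot: [[-0.876, -0.482, -0.001], [-0.482, 0.876, 0.001], [0.0, 0.001, -1.0]]
wrist_force: [-0.1, -0.0, -3.3]
opening: 0.0476
grip_force: 62.5
```

Emit:
step_arm([
  {"dx": -0.6,"dy": 0.75,"dz": 0,"spin": 0},
  {"dx": -1.2,"dy": 1.5,"dz": 0,"spin": 0},
  {"dx": -1.9,"dy": 2.4,"dz": 0,"spin": 0},
  {"dx": -1.9,"dy": 2.4,"dz": 0,"spin": 0},
  {"dx": -1.9,"dy": 2.4,"dz": 0,"spin": 0},
  {"dx": -1.9,"dy": 2.4,"dz": 0,"spin": 0},
  {"dx": -1.9,"dy": 2.4,"dz": 0,"spin": 0},
  {"dx": -1.9,"dy": 2.4,"dz": 0,"spin": 0},
  {"dx": -1.9,"dy": 2.4,"dz": 0,"spin": 0},
  {"dx": -1.9,"dy": 2.4,"dz": 0,"spin": 0},
  {"dx": -1.9,"dy": 2.4,"dz": 0,"spin": 0},
  {"dx": -1.9,"dy": 2.4,"dz": 0,"spin": 0},
  {"dx": -1.9,"dy": 2.4,"dz": 0,"spin": 0},
  {"dx": -1.9,"dy": 2.4,"dz": 0,"spin": 0},
  {"dx": -1.9,"dy": 2.4,"dz": 0,"spin": 0},
  {"dx": -1.9,"dy": 2.4,"dz": 0,"spin": 0},
  {"dx": -1.9,"dy": 2.4,"dz": 0,"spin": 0},
  {"dx": -1.9,"dy": 2.4,"dz": 0,"spin": 0},
  {"dx": -1.2,"dy": 1.5,"dz": 0,"spin": 0},
  {"dx": -0.4,"dy": 0.75,"dz": 0,"spin": 0},
])

```text
time: 9.7
ee_pos: [0.5764, 0.1784, 0.2488]
tool_rot: [[-0.875, -0.484, -0.001], [-0.484, 0.875, 0.0], [0.0, 0.001, -1.0]]
wrist_force: [0.4, -0.4, -3.6]
opening: 0.0475
grip_force: 62.6
```

Emit:
step_arm([
  {"dx": 0,"dy": 0,"dz": 0,"spin": 0.03},
  {"dx": 0,"dy": 0,"dz": 0,"spin": 0.06},
  {"dx": 0,"dy": 0,"dz": 0,"spin": 0.07},
  {"dx": 0,"dy": 0,"dz": 0,"spin": 0.08},
  {"dx": 0,"dy": 0,"dz": 0,"spin": 0.08},
  {"dx": 0,"dy": 0,"dz": 0,"spin": 0.08},
  {"dx": 0,"dy": 0,"dz": 0,"spin": 0.07},
  {"dx": 0,"dy": 0,"dz": 0,"spin": 0.05},
  {"dx": 0,"dy": 0,"dz": 0,"spin": 0.02},
  {"dx": 0,"dy": 0,"dz": 0,"spin": 0},
  {"dx": 0,"dy": 0,"dz": 0,"spin": 0},
])

```text
time: 10.8
ee_pos: [0.5771, 0.1758, 0.2492]
tool_rot: [[-0.999, 0.036, -0.0], [0.036, 0.999, -0.0], [0.0, -0.0, -1.0]]
wrist_force: [-0.0, 0.4, -4.7]
opening: 0.0472
grip_force: 62.7
```

```bash
python3 shot.py w3
```

```text
10.8 [0.57710559 0.17579427 0.24917315] 177.95636210310266 [ 9.2 23.9  2.2 68.3 -0.  11.3] 0.04717884140917235 [-0.   0.4 -4.7]
```

View pics/w3.png

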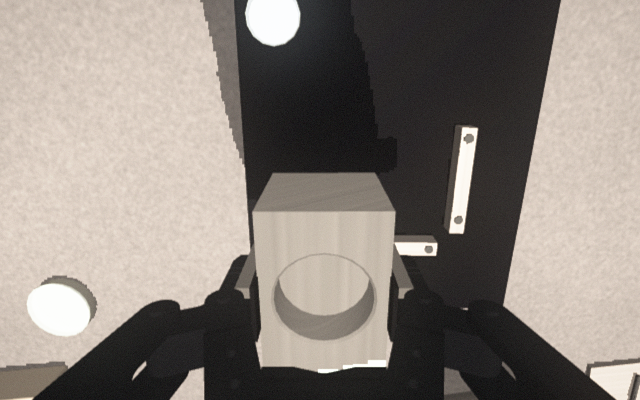

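The block is held level, and the long stop (445–478, 125–235) and short stop (395–437, 237–256) are both in view. I'll enlarge them to measure the corner and the plate's yaw.

```bash
python3 - <<'E'
import cv2
a=cv2.imread("pics/w3.png")
cv2.imwrite("pics/c3.png",cv2.resize(a[115:265,390:570],None,fx=4,fy=4,interpolation=cv2.INTER_CUBIC))
E
```

```text
(no output)
```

View pics/c3.png

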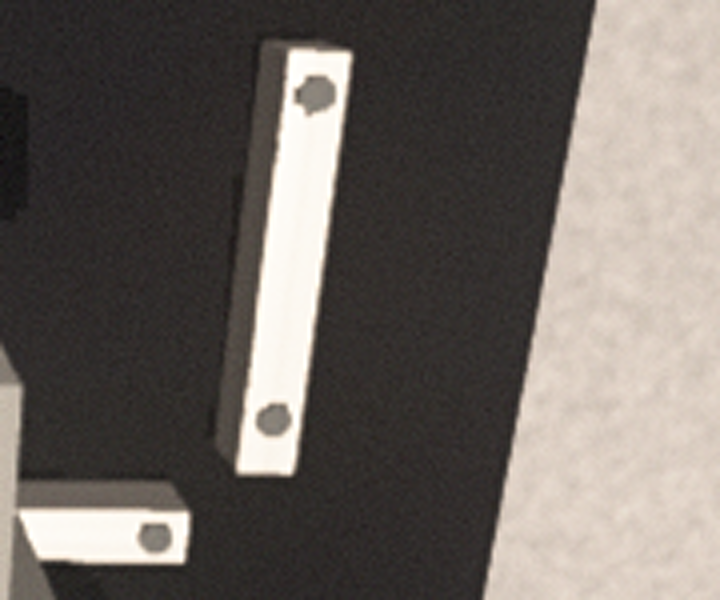

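```bash
python3 - <<'E'
from h import *
s=np.load("w3.npz")
q=lambda u,v:pt("wrist",(390+u/4-.4,115+v/4-.4),.06,s)
L=np.array([q(288,48),q(352,50),q(297,475),q(235,474)]); S=np.array([q(190,511),q(187,563),q(20,509)])
print(L.round(4),np.linalg.norm(L-np.roll(L,-1,0),axis=1)); print(S.round(4))
for a,b in [(L[0],L[3]),(L[1],L[2])]: d=b-a; print("yaw",np.degrees(np.arctan2(d[1],d[0])))
d=S[0]-S[2]; print("yaw s",np.degrees(np.arctan2(d[1],d[0]))-90)
th=np.radians(-2.3)
R=np.array([[np.cos(th),-np.sin(th)],[np.sin(th),np.cos(th)]])
l=((L[0]+L[3])/2)[:2]@R; sh=((S[0]+S[2])/2)[:2]@R
C=R@np.array([sh[0],l[1]]); print("corner",C, "from ends", L[3][:2]+R@[8e-3,0], S[0][:2]+R@[0,8e-3])
print("seat",C+R@[-.035,-.024]); P=C+R@[-.050,-.039]; togo([*P,.25],177.7)
E
```

```text
[[0.5374 0.2782 0.06  ]
 [0.5382 0.2899 0.06  ]
 [0.6231 0.2873 0.06  ]
 [0.6225 0.2748 0.06  ]] [0.01174408 0.08500975 0.0125063  0.08515357]
[[0.6304 0.2663 0.06  ]
 [0.6422 0.2664 0.06  ]
 [0.6287 0.2317 0.06  ]]
yaw -2.292394820154882
yaw -1.7766331081538322
yaw s -2.7594502190369212
corner [0.63059623 0.27445223] from ends [0.63047271 0.27446285] [0.6307268  0.27425121]
seat [0.59466127 0.25187618]
dxyz cm [ 0.03  6.17 -0.09] spin 0.004
```

Emit:
step_arm([
  {"dx": 0,"dy": 0.6,"dz": 0,"spin": 0},
  {"dx": 0,"dy": 1.2,"dz": 0,"spin": 0},
  {"dx": 0,"dy": 1.6,"dz": 0,"spin": 0},
  {"dx": 0,"dy": 1.6,"dz": 0,"spin": 0},
  {"dx": 0,"dy": 0.8,"dz": 0,"spin": 0},
  {"dx": 0,"dy": 0.4,"dz": 0.5,"spin": 0},
  {"dx": 0,"dy": 0,"dz": 1.2,"spin": 0},
  {"dx": 0,"dy": 0,"dz": 1.5,"spin": 0},
  {"dx": 0,"dy": 0,"dz": 1.7,"spin": 0},
  {"dx": 0,"dy": 0,"dz": 1.7,"spin": 0},
  {"dx": 0,"dy": 0,"dz": 1.5,"spin": 0},
  {"dx": 0,"dy": 0,"dz": 1.2,"spin": 0},
  {"dx": 0,"dy": 0,"dz": 0.8,"spin": 0},
  {"dx": 0,"dy": 0,"dz": 0.5,"spin": 0},
  {"dx": 0,"dy": 0,"dz": 0.2,"spin": 0},
  {"dx": 0,"dy": 0,"dz": 0,"spin": 0},
  {"dx": 0,"dy": 0,"dz": 0,"spin": 0},
])

```text
time: 12.55
ee_pos: [0.5799, 0.2378, 0.1417]
tool_rot: [[-0.999, 0.037, 0.001], [0.037, 0.999, 0.0], [-0.001, 0.0, -1.0]]
wrist_force: [0.2, 0.7, -3.3]
opening: 0.0472
grip_force: 62.7
```

Emit:
step_arm([
  {"dx": 0,"dy": 0,"dz": 0.05,"spin": 0},
  {"dx": 0,"dy": 0,"dz": 0.05,"spin": 0},
  {"dx": 0,"dy": 0,"dz": 0.05,"spin": 0},
  {"dx": 0,"dy": 0,"dz": 0.05,"spin": 0},
  {"dx": 0,"dy": 0,"dz": 0,"spin": 0},
])

```text
time: 13.05
ee_pos: [0.5796, 0.2377, 0.1391]
tool_rot: [[-0.999, 0.037, -0.0], [0.037, 0.999, -0.0], [0.0, -0.0, -1.0]]
wrist_force: [-0.9, -0.7, -4.9]
opening: 0.0473
grip_force: 62.7
```

Emit:
step_arm([
  {"dx": 0,"dy": 0,"dz": 0.05,"spin": 0},
  {"dx": 0,"dy": 0,"dz": 0.05,"spin": 0},
  {"dx": 0,"dy": 0,"dz": 0.05,"spin": 0},
  {"dx": 0,"dy": 0,"dz": 0.05,"spin": 0},
  {"dx": 0,"dy": 0,"dz": 0.05,"spin": 0},
  {"dx": 0,"dy": 0,"dz": 0,"spin": 0},
  {"dx": 0,"dy": 0,"dz": 0,"spin": 0},
])

```text
time: 13.75
ee_pos: [0.5797, 0.2377, 0.1367]
tool_rot: [[-0.999, 0.037, 0.0], [0.037, 0.999, -0.0], [-0.0, -0.0, -1.0]]
wrist_force: [-0.5, 0.6, -3.9]
opening: 0.0473
grip_force: 62.7
```

Emit:
step_arm([
  {"dx": 0,"dy": 0,"dz": 0.05,"spin": 0},
  {"dx": 0,"dy": 0,"dz": 0.05,"spin": 0},
  {"dx": 0,"dy": 0,"dz": 0,"spin": 0},
])

```text
time: 14.05
ee_pos: [0.5796, 0.2377, 0.1356]
tool_rot: [[-0.999, 0.037, -0.0], [0.037, 0.999, -0.0], [0.0, -0.0, -1.0]]
wrist_force: [0.4, -0.4, -4.8]
opening: 0.0472
grip_force: 62.7
```

Emit:
step_arm([
  {"dx": 0,"dy": 0,"dz": 0.05,"spin": 0},
  {"dx": 0,"dy": 0,"dz": 0,"spin": 0},
])

```text
time: 14.25
ee_pos: [0.5796, 0.2377, 0.1351]
tool_rot: [[-0.999, 0.037, -0.0], [0.037, 0.999, 0.0], [0.0, 0.0, -1.0]]
wrist_force: [0.3, -0.5, -4.6]
opening: 0.0469
grip_force: 62.7
```

Emit:
step_arm([
  {"dx": 0,"dy": 0,"dz": 0.04,"spin": 0},
  {"dx": 0,"dy": 0,"dz": 0,"spin": 0},
])

```text
time: 14.45
ee_pos: [0.5797, 0.2377, 0.135]
tool_rot: [[-0.999, 0.037, 0.0], [0.037, 0.999, 0.0], [-0.0, 0.0, -1.0]]
wrist_force: [-1.0, -0.5, -0.4]
opening: 0.0473
grip_force: 63.0
```

Emit:
step_arm([
  {"dx": 0,"dy": 0,"dz": 0.04,"spin": 0},
  {"dx": 0,"dy": 0,"dz": 0,"spin": 0},
])

```text
time: 14.65
ee_pos: [0.5797, 0.2377, 0.135]
tool_rot: [[-0.999, 0.037, 0.001], [0.037, 0.999, 0.0], [-0.001, 0.0, -1.0]]
wrist_force: [-4.1, -0.5, 6.6]
opening: 0.047
grip_force: 64.0
```

Set down softly, with the plate taking the block's weight. Now the slide begins.

Emit:
step_arm([
  {"dx": -0.1,"dy": 0.1,"dz": 0,"spin": 0},
  {"dx": -0.15,"dy": 0.15,"dz": 0,"spin": 0},
  {"dx": -0.15,"dy": 0.15,"dz": 0,"spin": 0},
  {"dx": -0.15,"dy": 0.15,"dz": 0,"spin": 0},
  {"dx": -0.15,"dy": 0.15,"dz": 0,"spin": 0},
  {"dx": -0.15,"dy": 0.15,"dz": 0,"spin": 0},
  {"dx": -0.15,"dy": 0.1,"dz": 0,"spin": 0},
  {"dx": -0.1,"dy": 0.1,"dz": 0,"spin": 0},
  {"dx": 0,"dy": 0,"dz": 0,"spin": 0},
  {"dx": 0,"dy": 0,"dz": 0,"spin": 0},
])

```text
time: 15.65
ee_pos: [0.5913, 0.2478, 0.135]
tool_rot: [[-0.999, 0.037, 0.001], [0.037, 0.999, -0.0], [-0.001, 0.0, -1.0]]
wrist_force: [-0.9, -1.3, 6.2]
opening: 0.0473
grip_force: 63.8
```

Emit:
step_arm([
  {"dx": 0,"dy": 0.05,"dz": 0,"spin": 0},
  {"dx": 0,"dy": 0.05,"dz": 0,"spin": 0},
  {"dx": 0,"dy": 0.05,"dz": 0,"spin": 0},
  {"dx": 0,"dy": 0.05,"dz": 0,"spin": 0},
  {"dx": 0,"dy": 0,"dz": 0,"spin": 0},
])

```text
time: 16.15
ee_pos: [0.5916, 0.2496, 0.135]
tool_rot: [[-0.999, 0.037, 0.001], [0.037, 0.999, -0.0], [-0.001, -0.0, -1.0]]
wrist_force: [-0.8, -3.7, 4.5]
opening: 0.0471
grip_force: 63.7
```

Emit:
step_arm([
  {"dx": 0,"dy": 0.04,"dz": 0,"spin": 0},
  {"dx": 0,"dy": 0.04,"dz": 0,"spin": 0},
  {"dx": 0,"dy": 0.04,"dz": 0,"spin": 0},
  {"dx": 0,"dy": 0,"dz": 0,"spin": 0},
])

```text
time: 16.55
ee_pos: [0.5916, 0.2508, 0.135]
tool_rot: [[-0.999, 0.037, 0.001], [0.037, 0.999, -0.0], [-0.001, -0.0, -1.0]]
wrist_force: [-0.3, -3.3, 5.4]
opening: 0.0472
grip_force: 63.7
```

Emit:
step_arm([
  {"dx": 0,"dy": 0.04,"dz": 0,"spin": 0},
  {"dx": 0,"dy": 0.04,"dz": 0,"spin": 0},
  {"dx": 0,"dy": 0,"dz": 0,"spin": 0},
])

```text
time: 16.85
ee_pos: [0.5917, 0.2516, 0.1349]
tool_rot: [[-0.999, 0.037, 0.001], [0.037, 0.999, -0.0], [-0.001, -0.0, -1.0]]
wrist_force: [-0.3, -3.4, 5.3]
opening: 0.0468
grip_force: 63.7
```

Emit:
step_arm([
  {"dx": 0,"dy": 0.04,"dz": 0,"spin": 0},
  {"dx": 0,"dy": 0.04,"dz": 0,"spin": 0},
  {"dx": 0,"dy": 0,"dz": 0,"spin": 0},
])

```text
time: 17.15
ee_pos: [0.5917, 0.2521, 0.135]
tool_rot: [[-0.999, 0.037, 0.001], [0.037, 0.999, -0.001], [-0.001, -0.001, -1.0]]
wrist_force: [-0.1, -6.0, 6.9]
opening: 0.0472
grip_force: 63.8
```

The long stop is reached at y≈0.252, where I predicted it. Next is the short stop.

Emit:
step_arm([
  {"dx": 0,"dy": 0.04,"dz": 0,"spin": 0},
  {"dx": 0,"dy": 0,"dz": 0,"spin": 0},
])

```text
time: 17.35
ee_pos: [0.5916, 0.2522, 0.135]
tool_rot: [[-0.999, 0.038, 0.001], [0.038, 0.999, -0.002], [-0.001, -0.002, -1.0]]
wrist_force: [0.1, -8.7, 6.8]
opening: 0.0476
grip_force: 63.9
```

Emit:
step_arm([
  {"dx": -0.05,"dy": 0,"dz": 0,"spin": 0},
  {"dx": -0.05,"dy": 0,"dz": 0,"spin": 0},
  {"dx": -0.05,"dy": 0,"dz": 0,"spin": 0},
  {"dx": -0.05,"dy": 0,"dz": 0,"spin": 0},
  {"dx": 0,"dy": 0,"dz": 0,"spin": 0},
])

```text
time: 17.85
ee_pos: [0.5924, 0.2522, 0.135]
tool_rot: [[-0.999, 0.037, -0.001], [0.037, 0.999, -0.002], [0.001, -0.002, -1.0]]
wrist_force: [-9.7, -7.8, 11.7]
opening: 0.0474
grip_force: 64.6
```

Emit:
step_arm([
  {"dx": -0.04,"dy": 0,"dz": 0,"spin": 0},
  {"dx": -0.04,"dy": 0,"dz": 0,"spin": 0},
  {"dx": 0,"dy": 0,"dz": 0,"spin": 0},
])

```text
time: 18.15
ee_pos: [0.5932, 0.2521, 0.135]
tool_rot: [[-0.999, 0.037, -0.001], [0.037, 0.999, -0.002], [0.001, -0.002, -1.0]]
wrist_force: [-9.7, -8.5, 12.7]
opening: 0.0469
grip_force: 64.6
```

Emit:
step_arm([
  {"dx": -0.04,"dy": 0,"dz": 0,"spin": 0},
  {"dx": -0.04,"dy": 0,"dz": 0,"spin": 0},
  {"dx": 0,"dy": 0,"dz": 0,"spin": 0},
])

```text
time: 18.45
ee_pos: [0.594, 0.2521, 0.135]
tool_rot: [[-0.999, 0.037, -0.001], [0.037, 0.999, -0.002], [0.001, -0.002, -1.0]]
wrist_force: [-9.7, -7.7, 13.2]
opening: 0.0474
grip_force: 64.6
```

Emit:
step_arm([
  {"dx": -0.04,"dy": 0,"dz": 0,"spin": 0},
  {"dx": -0.04,"dy": 0,"dz": 0,"spin": 0},
  {"dx": 0,"dy": 0,"dz": 0,"spin": 0},
])

```text
time: 18.75
ee_pos: [0.5948, 0.2521, 0.1349]
tool_rot: [[-0.999, 0.037, -0.001], [0.037, 0.999, -0.002], [0.001, -0.002, -1.0]]
wrist_force: [-9.9, -7.8, 13.1]
opening: 0.0471
grip_force: 64.7
```

Emit:
step_arm([
  {"dx": -0.04,"dy": 0,"dz": 0,"spin": 0},
  {"dx": -0.04,"dy": 0,"dz": 0,"spin": 0},
  {"dx": 0,"dy": 0,"dz": 0,"spin": 0},
])

```text
time: 19.05
ee_pos: [0.5951, 0.2521, 0.135]
tool_rot: [[-0.999, 0.037, -0.002], [0.037, 0.999, -0.002], [0.002, -0.002, -1.0]]
wrist_force: [-12.1, -8.2, 15.6]
opening: 0.0471
grip_force: 65.0
```

Emit:
step_arm([
  {"dx": -0.04,"dy": 0,"dz": 0,"spin": 0},
  {"dx": -0.04,"dy": 0.04,"dz": 0,"spin": 0},
  {"dx": 0,"dy": 0,"dz": 0,"spin": 0},
])

```text
time: 19.35
ee_pos: [0.5952, 0.2522, 0.135]
tool_rot: [[-0.999, 0.037, -0.003], [0.037, 0.999, -0.002], [0.003, -0.002, -1.0]]
wrist_force: [-18.6, -10.9, 20.7]
opening: 0.0476
grip_force: 65.6
```

Emit:
step_arm([
  {"dx": -0.04,"dy": 0.04,"dz": 0,"spin": 0},
  {"dx": -0.04,"dy": 0.04,"dz": 0,"spin": 0},
  {"dx": 0,"dy": 0,"dz": 0,"spin": 0},
])

```text
time: 19.65
ee_pos: [0.5954, 0.2523, 0.135]
tool_rot: [[-0.999, 0.037, -0.005], [0.038, 0.999, -0.004], [0.005, -0.004, -1.0]]
wrist_force: [-24.7, -16.1, 24.8]
opening: 0.0471
grip_force: 66.2
```

```bash
python3 shot.py w4; python3 -c "
from h import *
s=arm.get_state();print(s['ft_torque'],s['tool_rot'])
im=optics.capture('scene')[:,:,::-1]
c=cv2.resize(im[190:310,385:505],(480,480),interpolation=cv2.INTER_CUBIC)
w=cv2.imread('pics/w4.png')[:,380:620][100:400]
cv2.imwrite('pics/c4.png',np.hstack([c[:480],cv2.resize(w,(320,400))[:400] if 0 else cv2.copyMakeBorder(cv2.resize(w,(320,400)),0,80,0,0,cv2.BORDER_CONSTANT)]))
"
```

```text
19.65 [0.59535662 0.25229896 0.13503487] 177.85054294586826 [15.8 32.1 -2.  56.3 -0.1 17.9] 0.04707309673407871 [-24.7 -16.1  24.8]
[-2.91697839  4.30720114 -0.16922841] [[-0.99928461  0.03752267 -0.00472366]
 [ 0.03754028  0.99928828 -0.00369501]
 [ 0.00458165 -0.0038697  -0.99998202]]
```

View pics/c4.png

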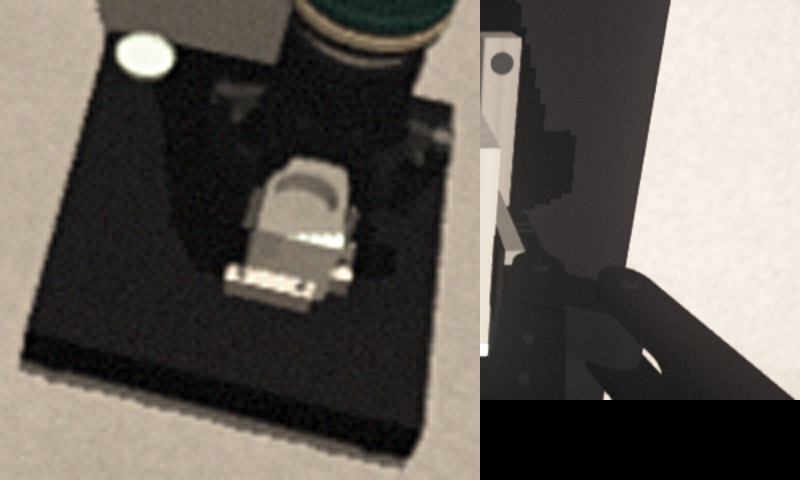

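The block sits against both stops. The tool has leaned by about 0.3°, so I'll press down slightly more to keep the block flat and ease the push in x.

Emit:
step_arm([
  {"dx": 0.03,"dy": 0,"dz": 0.04,"spin": 0},
  {"dx": 0,"dy": 0,"dz": 0.04,"spin": 0},
  {"dx": 0,"dy": 0,"dz": 0,"spin": 0},
  {"dx": 0,"dy": 0,"dz": 0,"spin": 0},
])

```text
time: 20.15
ee_pos: [0.5953, 0.2523, 0.135]
tool_rot: [[-0.999, 0.038, -0.004], [0.038, 0.999, -0.004], [0.004, -0.004, -1.0]]
wrist_force: [-24.9, -16.7, 32.2]
opening: 0.047
grip_force: 67.1
```

```bash
python3 -c "
from h import *
s=arm.get_state();print(s['time'],s['ee_pos'],s['wrist_force'],s['ft_torque'],s['tool_rot'],s['grip_force'])"
```

```text
20.15 [0.59527594 0.25226927 0.13496773] [-24.85289755 -16.71511697  32.17908245] [-3.08994063  4.58835256 -0.20412487] [[-0.99928612  0.03760108 -0.00366144]
 [ 0.0376141   0.99928602 -0.00355386]
 [ 0.0035252  -0.00368904 -0.99998698]] 67.13325574994087
```

```bash
python3 -c "
from plant import arm
print(arm.hand_in())"
```

```text
the job is handed in; nothing more can be done
None
```

The well block is in the corner, pressed against both stops (about 25 N and 17 N measured at the wrist) and still held in the gripper, with the tool leaning about 0.3° in total; the job was handed in at about 20 s.

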